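# Turn the sharpening bar to its fine side and clamp it again

### The arm

A 7-joint arm with a two-finger parallel gripper is mounted at the origin on a cart in front of the work surface, level with it; the furniture and walls round the work are solid. World frame = base frame: x ahead of the robot, y to its left, z up, the work surface at z = 0. Lengths are in m, angles in rad, forces in N, time in s.
With the tool pointing down it reaches from about 0.4 to 0.85 m from the base axis. Payload 4.4 kg.
Tool frame: the origin (TCP) lies on the centre line of the jaws, within the pads' length; the fingertips stand 25 mm ahead of it and the grasp point (between the pads) lies 6 mm ahead of it; z points along the fingers, y is the line along which they close (so a half turn about z gives the same grasp; the last joint's range is limited). The gripper opens to 94 mm and grips with 3 to 60 N. Pads are 16 mm wide; open, the fingers measure 119 mm over their backs; the gripper's body (75 mm by 177 mm) begins 78 mm behind the grasp point.
Start: joints at [1.074, 0.628, 0.038, 1.517, -0.027, 0.996, -0.02], TCP at [0.271, -0.591, 0.23] pointing down, gripper open.
Joint ranges: [-3.06, 3.06], [-0.37, 2.12], [-1.25, 1.32], [0.18, 2.47], [-1.1, 4.24], [0.23, 1.98], [-2.94, 2.94]. Speed limits (rad/s): [2.57, 2.57, 3.14, 3.14, 3.14, 3.14, 3.14].

### API

Orientations are given as a 3x3 rotation matrix whose columns are the frame's x, y, z axes.
In Python, from workcell import ctrl gives the robot as it stands.
- The arm moves only by the tool shift_gripper, called after "Call:" as a command line: name --argument value ..., lists and objects as JSON in quotes. Schema: {"type":"object","properties":{"offsets":{"type":"object","properties":{"sx":{"type":"array","items":{"type":"number"},"minItems":1,"maxItems":10},"sy":{"type":"array","items":{"type":"number"},"minItems":1,"maxItems":10},"sz":{"type":"array","items":{"type":"number"},"minItems":1,"maxItems":10},"rx":{"type":"array","items":{"type":"number"},"minItems":1,"maxItems":10},"ry":{"type":"array","items":{"type":"number"},"minItems":1,"maxItems":10},"rz":{"type":"array","items":{"type":"number"},"minItems":1,"maxItems":10}},"additionalProperties":false,"required":["sx","sy","sz","rx","ry","rz"]},"jaw":{"type":"number"},"squeeze":{"type":"number"},"only":{"type":"string"},"quiet":{"type":"boolean"},"lines":{"type":"string"}},"required":["offsets"],"additionalProperties":false}. offsets is an object with one list for each field, all of the same length, 1 to 10, a row being the entries at one place: sx, sy, sz (the shift in fractions of the full range, 1 being 0.75 m), rx, ry, rz (a rotation vector in shares of 2 pi rad (1.0 is 2 pi rad)); each row is the pose to reach, as a shift and turn from the pose commanded when the call began, along the tool's axes at that moment; what a row does not reach only later rows make up. A row lasts 1/8 s, in which the tool goes at most 0.0625 m and 0.188 rad, less where a joint would pass 70% of its speed; a pose out of reach is approached as far as the arm can. jaw is the finger opening in m, set as the call begins (left out keeps the last). The fingers move at their own pace and stop on an object; squeeze is the grip in N (left out, the last holds). Time passes only in rows, so rows that do not move let the fingers close. The tool returns the time, the measured TCP pose, the force, the opening and the grip force at its end. only (a regular expression) keeps the lines of the reply that match it, lines (a string "A,B") keeps lines A to B, and quiet returns only ok. No shift or turn number may pass 1 either way. Input that does not fit is refused with a message, and nothing moves.
- ctrl.get_obs(): the state, without advancing time (a new reading comes with each control period).
- ctrl.snapshot(name): name is "scene" or "top"; returns (picture, depth): 384x512x3 uint8, red, green, blue; 384x512 float32, m along the optical axis (not along the pixel's ray), 0 where there is no reading.
- ctrl.camera_params(name): a dict with "K" (3x3 intrinsics, pixels), "R" (3x3) and "t" (3): a world point X has camera coordinates R X + t. Camera axes: x right, y down, z forward; pixel columns grow to the right and rows downward; lengths in m; the calibration is good to about 2 mm. A picture is of the moment at which its call begins. camera_params takes no time and is no camera call.
- ctrl.job_done(): hands the job in; it is judged then, once.
The state is a dict: "clock": time; "qpos": joint angles; "dq": joint speeds; "joint_efforts": joint torques, N m; "eef_pos": TCP position; "tool_rot": TCP orientation; "contact_force": force on the tool from outside, world axes, zero at the start; "torque": the same for the moment, N m; "opening": finger opening in m; "gripper_force": force on a finger pad.
Only numpy, scipy, OpenCV 4.12 (cv2) and the standard library are available. Lean on these libraries where they do the work, as an engineer would, in place of code of your own. Each camera call takes 0.05 s, during which the arm holds its last target. There are 200 camera calls.

### The job

The knives are ready for their finishing strokes: swing the yellow-handled clamp lever up and open, turn the six-sided sharpening bar over by one side so that its red (fine) flat faces up, set it back fully down in the two black cradles of its base, and swing the lever shut until it bears on the bar. Leave the things around it where they are.

Things in the scene. Friction and masses are not known exactly. Their poses are not given: they have to be found in the camera images.
- holder: Clamp base of the sharpening bar, fixed to the worktop: bamboo board 92 x 222 mm, top 14 mm above the worktop, with two black cradles 46 mm high at its ends (y = -86 to -56 and +56 to +86 mm, x = -31 to +31 mm). Origin under the board's centre on the worktop; y along the board and the bar, roughly away from the robot; x across it, roughly to the robot's right; z up (yaw -1.92 to -1.22 rad).
- bar: Loose six-sided sharpening bar 170 mm long, 32 mm across flats, 37 across corners, about 0.24 kg. Origin at its centre, y along it. Seated: y along the base's y, one flat up, 66 mm above the worktop. Starts seated with a blue flat up; the red flat is the next one on the base's -x (left) side. Rolling it +60 degrees about the base's y brings red up. Other flats: black, green, black, grey.
- fine_face (a point): Centre of the bar's red (fine) flat; its z axis is the outward normal of that flat. It must point up.
- seat (a point): Point of the base 50 mm above its origin, axes as the base, where the bar's centre lies when seated. The cradles hold the bar's lower half: floor 34 mm above the worktop, flanks sloping outward 60 degrees from level, 1 mm play; upright end plates at y = +-87 mm reach 54 mm. Between the cradles the bar is free all round down to the board.
- clamp_lever (a joint): Angle of the clamp lever at the -y (near) end of the base. 0 = shut: it lies level across the bar's end, rubber pad on the top flat, handle to the base's -x (left); starts within 0.08 of this. It grows as the handle swings up and over towards +x (right); 1.57 = upright, end stop 1.95. Friction hinge of 0.10 N m: it stays where it is left.
- lever_hinge (a point): Hinge of the lever, 69 mm above the worktop at x = +40, y = -72 mm of the base; the hinge axis is parallel to the base's y.
- lever_grip (a point): Point to hold or push on the lever's yellow handle, 98 mm from the hinge (2 mm above it when shut). The handle is 14 mm wide (along the hinge axis), 10 mm thick and runs from 62 to 118 mm from the hinge; the steel strap nearer the hinge is 16 mm wide.
- mug_cream: Cream mug, 98 mm high; bystander, origin under its centre.
- green_bowl: Small green bowl, 97 mm wide, 52 mm high; bystander.
- spoon_1: Spoon with a dark green handle, 188 mm long, lying; bystander.
- tumbler_2: Clear tumbler, 94 mm high; bystander.
- fish_tin: Flat tin, 86 mm across, 40 mm high; bystander.
- garlic_1: Garlic bulb, 60 mm; bystander.
- tomato_1: Tomato, 65 mm, on the chopping board; bystander.
- cook_knife: Kitchen knife with black handle, 290 mm long, lying on the chopping board; bystander.

How it is judged:
On the way, in this order (a step that is already met when the one before it is completed fails the run):
1. the clamp lever is swung open (past 1.1 rad) (value of joint clamp_lever above 1.1 rad), for 0.1 s.
2. the bar lies in the cradles with its red flat up (angle between fine_face's own z axis and vertical below 0.12 rad and distance between bar and seat below 0.006 m), for 0.2 s.
At the end, for the whole second after the job is handed in: The red flat faces up (within 0.09 rad), the bar lies fully down in both cradles (centre within 6 mm of the seat point and no more than 3 mm high, within 0.05 rad of the base's length), at rest, and the clamp lever is shut on it (below 0.06 rad) (value of joint clamp_lever below 0.06 rad and angle between fine_face's own z axis and vertical below 0.09 rad and distance between bar and seat below 0.006 m and z of bar in the frame of seat below 0.003 m and angle between the y axis of bar and the y axis of holder, either way round below 0.05 rad and linear speed of bar below 0.02 m/s); the robot touches nothing.
It fails at once if a bystander (mug, bowl, spoon, tumbler, tin, garlic, tomato, knife) is moved by more than 30 mm (distance of any of mug_cream, green_bowl, spoon_1, tumbler_2, fish_tin, garlic_1, tomato_1, cook_knife from where it was at the start of the episode above 0.03 m).
It also fails if it takes over 72 s, if anything falls off the work surface, if the arm or the gripper's body presses on something with over 40 N, if the wrist force passes 120 N, or if a joint passes its speed limit or range.

## Working session

There is one attempt and no reset: what is moved stays moved. The work goes in short steps, Python scripts to look and compute and a tool call to move; the robot and the scene stay as the last step left them, time stands still between calls to the robot, and variables do not carry over. Pictures are saved under pics/ and viewed, at most 10 in all, crops included, and the job is handed in when it is done.

```bash
ls; mkdir -p pics; python3 - <<'E'
from workcell import ctrl
import cv2,numpy as np
for n in("scene","top"):
    p,d=ctrl.snapshot(n); cv2.imwrite(f"pics/{n}0.png",p[:,:,::-1]); np.savez(f"{n}0.npz",p=p,d=d)
    c=ctrl.camera_params(n); print(n,c["K"],c["R"],c["t"])
o=ctrl.get_obs();print(o["clock"],o["eef_pos"],o["tool_rot"],o["opening"])
E
```

```text
pics
workcell.py
scene [[404.05128181   0.         253.69745559]
 [  0.         404.05128181 193.12653883]
 [  0.           0.           1.        ]] [[ 0.75861841 -0.65123153  0.01988966]
 [-0.46371584 -0.56112243 -0.68564512]
 [ 0.45767426  0.51091986 -0.72766419]] [-0.54059627  0.21621005  1.42438494]
top [[370.04374656   0.         250.98610342]
 [  0.         370.04374656 189.41407367]
 [  0.           0.           1.        ]] [[-0.0082266  -0.99993692 -0.00764677]
 [-0.99480932  0.00895955 -0.1013614 ]
 [ 0.10142352  0.00677322 -0.99482028]] [-0.16270973  0.55334268  1.32729485]
0.1 [ 0.27123183 -0.5900956   0.22967518] [[ 9.08635447e-01  4.17589617e-01 -7.32499752e-04]
 [ 4.17590258e-01 -9.08634175e-01  1.52046491e-03]
 [-3.06439486e-05 -1.68743307e-03 -9.99998576e-01]] 0.0943747602514359
```

View pics/top0.png

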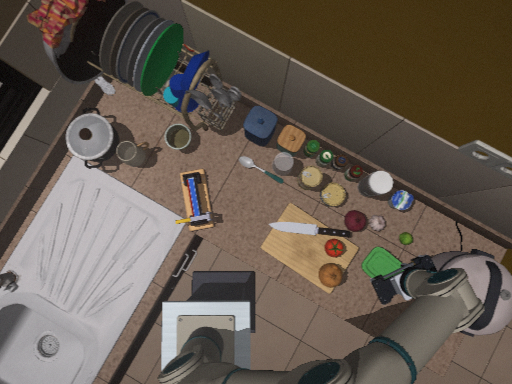

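View pics/scene0.png

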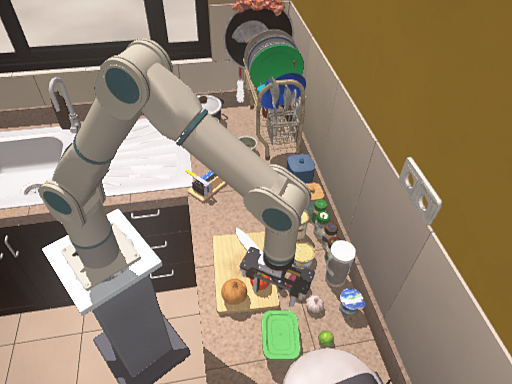

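The top view shows the holder at about (197,198): blue bar from (188,172) to (199,215), and the yellow handle at about (183,220). The scene view shows it at about (205,183).

```bash
cat > h.py <<'E'
import numpy as np,cv2
from workcell import ctrl
def ray(n,uv,z):
    c=ctrl.camera_params(n);K,R,t=c["K"],c["R"],c["t"]
    C=-R.T@t; d=R.T@np.linalg.inv(K)@np.array([uv[0],uv[1],1.])
    return C+d*(z-C[2])/d[2]
def proj(n,X):
    c=ctrl.camera_params(n);q=c["K"]@(c["R"]@np.array(X)+c["t"]);return q[:2]/q[2]
def cloud(n,d,m):
    v,u=np.nonzero(m&(d>0));c=ctrl.camera_params(n);K=c["K"]
    z=d[v,u];P=np.c_[(u-K[0,2])/K[0,0]*z,(v-K[1,2])/K[1,1]*z,z]
    return (P-c["t"])@c["R"]
E
python3 - <<'E'
from h import *
f=np.load("top0.npz");p,d=f["p"],f["d"]
roi=np.zeros(d.shape,bool);roi[160:240,170:225]=1
hsv=cv2.cvtColor(p,cv2.COLOR_RGB2HSV);H,S,V=[hsv[...,i] for i in range(3)]
blue=roi&(H>100)&(H<130)&(S>120)&(V>60); yel=roi&(H>20)&(H<32)&(S>180)&(V>120)
bam=roi&(H>10)&(H<24)&(S>90)&(V>130)&~yel
red=roi&((H<6)|(H>172))&(S>140)
for n,m,z in(("blue",blue,.066),("yel",yel,.074),("bam",bam,.014),("red",red,.06)):
    P=cloud("top",d,m); 
    if len(P)<4: print(n,len(P));continue
    v,u=np.nonzero(m);r=cv2.minAreaRect(np.c_[u,v].astype(np.float32));B=np.array([ray("top",q,z)[:2] for q in cv2.boxPoints(r)])
    print(n,len(P),"depth z",np.percentile(P[:,2],[10,50,90]).round(3),"cen",ray("top",(u.mean(),v.mean()),z).round(4),"rectc",ray("top",r[0],z).round(4));print(B.round(4).tolist(),np.linalg.norm(B[1]-B[0]).round(3),np.linalg.norm(B[2]-B[1]).round(3))
    w=B[1]-B[0] if np.linalg.norm(B[1]-B[0])>np.linalg.norm(B[2]-B[1]) else B[2]-B[1];print("ang",np.arctan2(w[1],w[0]))
a=cv2.resize(p[155:240,160:240],None,fx=6,fy=6,interpolation=cv2.INTER_CUBIC)
f=np.load("scene0.npz")["p"];b=cv2.resize(f[155:210,170:240],None,fx=510/55,fy=510/55,interpolation=cv2.INTER_CUBIC)[:,:310*1]
cv2.imwrite("pics/crop0.png",np.hstack([a,cv2.resize(f[160:206,180:236],(310,255)).repeat(2,0)])[:,:,::-1])
E
```

```text
blue 179 depth z [0.062 0.066 0.069] cen [0.5232 0.036  0.066 ] rectc [0.5228 0.0365 0.066 ]
[[0.5867, 0.0571], [0.5897, 0.0395], [0.4595, 0.016], [0.4566, 0.0335]] 0.018 0.132
ang -2.9634066171130398
yel 38 depth z [0.076 0.079 0.082] cen [0.4405 0.073  0.074 ] rectc [0.4404 0.0734 0.074 ]
[[0.442, 0.0974], [0.4482, 0.0507], [0.4389, 0.0493], [0.4327, 0.096]] 0.047 0.009
ang -1.4375282109158793
bam 460 depth z [0.01  0.013 0.02 ] cen [0.5154 0.0483 0.014 ] rectc [0.515 0.057 0.014]
[[0.6142, 0.1416], [0.635, 0.0106], [0.4173, -0.0263], [0.397, 0.1025]] 0.133 0.221
ang -2.9735482037045244
red 37 depth z [0.055 0.059 0.065] cen [0.5258 0.0516 0.06  ] rectc [0.5218 0.0509 0.06  ]
[[0.5846, 0.0651], [0.5854, 0.0612], [0.4595, 0.0369], [0.4588, 0.0408]] 0.004 0.128
ang -2.95100677091855
```

View pics/crop0.png

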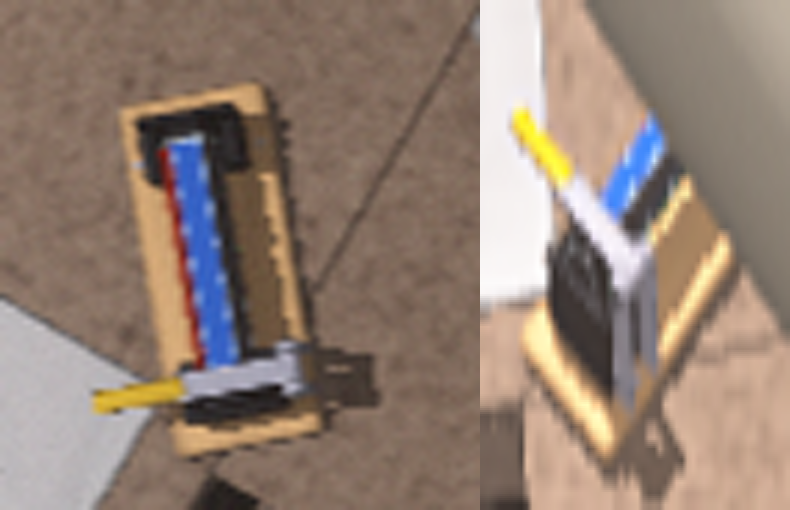

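The crop confirms the bar with the blue flat up and red on the left, and the lever shut across the near end with its handle to the left at about (140,395) in the crop. The sizes agree: blue is 18 mm wide and the board is 221 mm long. That puts the base origin at about (0.520, 0.0365) with its y axis at 0.178 rad.

```bash
cat >> h.py <<'E'
from scipy.spatial.transform import Rotation as Ro
A=0.178; O=np.array([.520,.0365,0]); yb=np.array([np.cos(A),np.sin(A),0]); xb=np.array([np.sin(A),-np.cos(A),0]); Z=np.array([0,0,1.])
B=np.c_[xb,yb,Z]
def W(*p): return O+B@np.array(p)       # base point -> world
def base(X): return B.T@(np.asarray(X)-O)
def Rlever(): return np.c_[-xb,yb,-Z]    # tool down, closing along base y
def Rbar(roll): # closing across bar; roll>0 leans the gripper to the base's +x
    return Ro.from_rotvec(roll*yb).as_matrix()@np.c_[yb,xb,-Z]
def go(p,R):
    o=ctrl.get_obs();T=o["tool_rot"];d=T.T@(p-o["eef_pos"]);r=Ro.from_matrix(T.T@R).as_rotvec()
    print("row",d.round(4),r.round(4),"n>=",np.linalg.norm(d)/.0625,np.linalg.norm(r)/.188)
def show():
    o=ctrl.get_obs();print(o["clock"],"base",base(o["eef_pos"]).round(4),"F",o["contact_force"].round(1),"open",round(o["opening"],4),o["gripper_force"],"q",np.round(o["qpos"],2))
E
python3 -c "
from h import *
go(W(-.058,-.072,.23),Rlever());print(np.linalg.det(Rlever()),np.linalg.det(Rbar(0)),W(-.058,-.072,.08))
print(proj('top',W(-.05,-.072,.074)),proj('top',W(0,.085,.066)))
for n,u,v in (('mug',178,138),('tumb',127,152),('spoon',247,161)): print(n,base(ray('top',(u,v),.09 if n!='spoon' else .01)))"
```

```text
row [ 0.4325 -0.5396  0.0006] [-1.500e-03 -1.100e-03 -1.318e+00] n>= 11.06490049173438 7.010668180617206
0.9999999999999999 0.9999999999999999 [0.43886805 0.08083516 0.08      ]
[182.65009439 220.3253701 ] [189.53802725 174.47796028]
mug [-0.01474167  0.21722248  0.09      ]
tumb [-0.20057541  0.20120088  0.09      ]
spoon [0.21172538 0.1047696  0.01      ]
```

Go.  Two calls: travel 10 rows, then rest.

The rows are not in the units I measure in: shifts go in shares of 0.75 m and turns go in shares of 2 pi rad. I convert before sending: -0.5396 m is -0.7195, 0.4325 m is 0.5767, -1.318 rad is -0.2098.

Call:
shift_gripper --offsets '{"sx": [0.0833, 0.5767, 0.5767, 0.5767, 0.5767, 0.5767, 0.5767, 0.5767, 0.5767, 0.5767], "sy": [-0.1, -0.7195, -0.7195, -0.7195, -0.7195, -0.7195, -0.7195, -0.7195, -0.7195, -0.7195], "sz": [0, 0, 0, 0, 0, 0, 0, 0, 0, 0], "rx": [0, 0, 0, 0, 0, 0, 0, 0, 0, 0], "ry": [0, 0, 0, 0, 0, 0, 0, 0, 0, 0], "rz": [-0.0299, -0.2098, -0.2098, -0.2098, -0.2098, -0.2098, -0.2098, -0.2098, -0.2098, -0.2098]}' --jaw 0.05

```text
clock: 1.35
eef_pos: [0.4233, 0.0174, 0.2305]
tool_rot: [[-0.177, 0.984, 0.0], [0.984, 0.177, -0.0], [-0.0, 0.0, -1.0]]
contact_force: [2.1, -0.5, 0.0]
opening: 0.0503
gripper_force: 0.0
```

```bash
python3 -c "
from h import *
show();go(W(-.058,-.072,.15),Rlever())"
```

```text
1.35 base [ 0.0016 -0.0986  0.2305] F [ 2.1 -0.5  0. ] open 0.0503 0.0 q [ 0.22  0.33 -0.43  2.1   0.2   0.74 -0.16]
row [0.0597 0.0265 0.0805] [ 0.0002  0.0003 -0.0005] n>= 1.658508393236384 0.003514556736762969
```

Scaled: 0.08 m is 0.1067, 0.058 m is 0.0773.

Call:
shift_gripper --offsets '{"sx": [0.0773, 0.0773, 0.0773, 0.0773, 0.0773], "sy": [0.0347, 0.0347, 0.0347, 0.0347, 0.0347], "sz": [0.04, 0.1067, 0.1067, 0.1067, 0.1067], "rx": [0, 0, 0, 0, 0], "ry": [0, 0, 0, 0, 0], "rz": [0, 0, 0, 0, 0]}'

```text
clock: 1.98
eef_pos: [0.4395, 0.0765, 0.1522]
tool_rot: [[-0.175, 0.985, 0.003], [0.985, 0.175, 0.0], [-0.0, 0.003, -1.0]]
contact_force: [0.4, 0.9, -0.2]
opening: 0.0502
gripper_force: 0.0
```

```bash
python3 -c "
from h import *
show();go(W(-.058,-.072,.081),Rlever())
for n in ('top','scene'):
    p,d=ctrl.snapshot(n)
    np.savez(n+'1.npz',p=p,d=d)
    if n=='top': a=cv2.resize(p[155:240,150:240],(540,510))
cv2.imwrite('pics/crop1.png',a[:,:,::-1])"
```

```text
1.975 base [-0.0537 -0.0721  0.1522] F [ 0.4  0.9 -0.2] open 0.0502 0.0 q [ 0.03  0.49 -0.37  2.14  0.33  0.56 -0.4 ]
row [ 0.0044 -0.0001  0.0712] [ 0.0032  0.0005 -0.0022] n>= 1.141045436300911 0.02054395575430148
```

View pics/crop1.png

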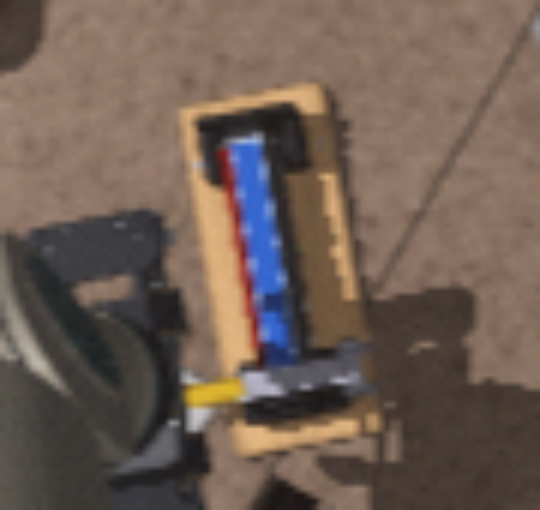

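The handle, at crop (215,392), lies between the two fingers, so I'll descend and grip it.

Scaled: 0.071 m is 0.0947, 0.035 m is 0.0467.

Call:
shift_gripper --offsets '{"sx": [0.004, 0.004, 0.004, 0.004], "sy": [0, 0, 0, 0], "sz": [0.0467, 0.0947, 0.0947, 0.0947], "rx": [0, 0, 0, 0], "ry": [0, 0, 0, 0], "rz": [0, 0, 0, 0]}'

```text
clock: 2.58
eef_pos: [0.4387, 0.0804, 0.0807]
tool_rot: [[-0.177, 0.984, 0.002], [0.984, 0.177, 0.0], [0.0, 0.002, -1.0]]
contact_force: [0.5, 0.1, 0.5]
opening: 0.0498
gripper_force: 0.0
```

Call:
shift_gripper --offsets '{"sx": [0, 0, 0, 0, 0], "sy": [0, 0, 0, 0, 0], "sz": [0, 0, 0, 0, 0], "rx": [0, 0, 0, 0, 0], "ry": [0, 0, 0, 0, 0], "rz": [0, 0, 0, 0, 0]}' --jaw 0.0 --squeeze 12

```text
clock: 3.2
eef_pos: [0.4397, 0.0806, 0.0799]
tool_rot: [[-0.177, 0.984, 0.003], [0.984, 0.177, 0.001], [0.0, 0.003, -1.0]]
contact_force: [4.6, -0.5, 0.3]
opening: 0.0141
gripper_force: 12.0
```

```bash
python3 -c "
from h import *
show();p=base(ctrl.get_obs()['eef_pos']);g=p-[0,0,.006]
print(g-np.array([.04,0,.069]))"
```

```text
3.2 base [-0.0577 -0.0712  0.0799] F [ 4.6 -0.5  0.3] open 0.0141 11.999872326850891 q [-0.07  0.62 -0.26  2.2   0.43  0.36 -0.5 ]
[-0.09765808 -0.07120718  0.00486649]
```

Scaled: -0.101 m is -0.1347, -0.093 m is -0.124.

Call:
shift_gripper --offsets '{"sx": [-0.0013, -0.0053, -0.016, -0.0307, -0.0493, -0.0713, -0.096, -0.1213, -0.1347, -0.1347], "sy": [0, 0, 0, 0, 0, 0, 0, 0, 0, 0], "sz": [-0.0133, -0.032, -0.056, -0.0773, -0.096, -0.1093, -0.1193, -0.124, -0.124, -0.124], "rx": [0, 0, 0, 0, 0, 0, 0, 0, 0, 0], "ry": [0, 0, 0, 0, 0, 0, 0, 0, 0, 0], "rz": [0, 0, 0, 0, 0, 0, 0, 0, 0, 0]}'

```text
clock: 4.45
eef_pos: [0.4576, -0.0192, 0.1733]
tool_rot: [[-0.176, 0.984, 0.004], [0.984, 0.176, 0.0], [-0.0, 0.004, -1.0]]
contact_force: [3.8, -0.1, 6.6]
opening: 0.0142
gripper_force: 12.0
```

```bash
python3 -c "
from h import *
show()
p,d=ctrl.snapshot('scene');np.savez('scene2.npz',p=p,d=d)
q,d=ctrl.snapshot('top')
a=cv2.resize(q[155:240,160:240],(480,510));b=cv2.resize(p[130:215,160:213],(318,510))
cv2.imwrite('pics/crop2.png',np.hstack([a,b])[:,:,::-1])"
```

```text
4.45 base [ 0.0438 -0.0713  0.1733] F [ 3.8 -0.1  6.6] open 0.0142 12.00343742966652 q [ 0.28  0.47 -0.42  2.09  0.32  0.63 -0.17]
```

View pics/crop2.png

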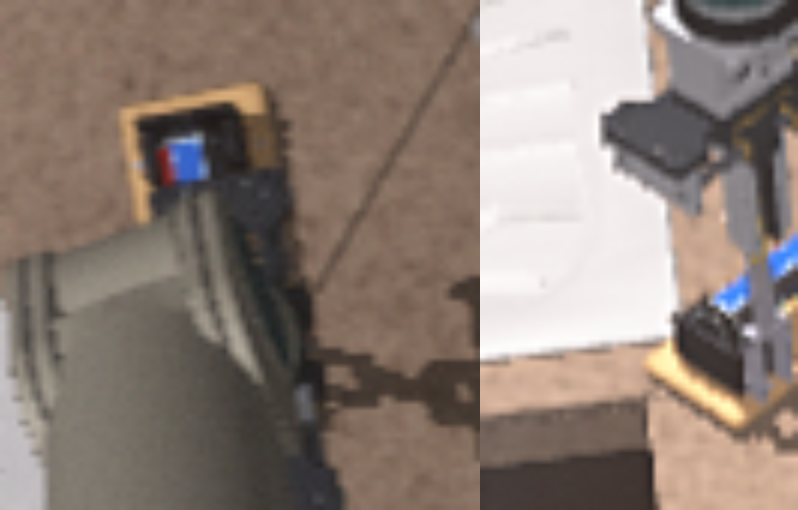

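The lever stands upright in the scene crop at (765,270), gripped at the correct radius. Next I'll release it, rise and plan the bar grasp.

Scaled: -0.1 m is -0.1333, -0.05 m is -0.0667.

Call:
shift_gripper --offsets '{"sx": [0, 0, 0, 0, 0, 0], "sy": [0, 0, 0, 0, 0, 0], "sz": [0, 0, -0.0667, -0.1333, -0.1333, -0.1333], "rx": [0, 0, 0, 0, 0, 0], "ry": [0, 0, 0, 0, 0, 0], "rz": [0, 0, 0, 0, 0, 0]}' --jaw 0.05

```text
clock: 5.3
eef_pos: [0.4547, -0.0193, 0.2717]
tool_rot: [[-0.177, 0.984, -0.002], [0.984, 0.177, -0.0], [-0.0, -0.002, -1.0]]
contact_force: [0.6, 0.1, -0.2]
opening: 0.0503
gripper_force: 0.0
```

```bash
python3 -c "
from h import *
show()
R=Rbar(-np.pi/6);z=R[:,2]
go(W(0,.01,.05)-z*.15,R);print(base(W(0,.01,.05)-z*.15))"
```

```text
5.3 base [ 0.0434 -0.0742  0.2717] F [ 0.6  0.1 -0.2] open 0.0503 0.0 q [ 0.36  0.33 -0.49  1.97  0.2   0.89 -0.06]
row [0.1184 0.0844 0.0916] [-0.412  -0.4087  1.532 ] n>= 2.749004621885509 8.714158581501412
[-0.075       0.01        0.17990381]
```

Scaled: 0.1184 m is 0.1579, 0.0844 m is 0.1125, 1.532 rad is 0.2438.

Call:
shift_gripper --offsets '{"sx": [0.04, 0.08, 0.1579, 0.1579, 0.1579, 0.1579, 0.1579, 0.1579, 0.1579, 0.1579], "sy": [0.0267, 0.0533, 0.1125, 0.1125, 0.1125, 0.1125, 0.1125, 0.1125, 0.1125, 0.1125], "sz": [0, 0, 0, 0, 0, 0, 0, 0, 0.0667, 0.1221], "rx": [-0.0064, -0.0127, -0.0656, -0.0656, -0.0656, -0.0656, -0.0656, -0.0656, -0.0656, -0.0656], "ry": [-0.0064, -0.0127, -0.065, -0.065, -0.065, -0.065, -0.065, -0.065, -0.065, -0.065], "rz": [0.0271, 0.0541, 0.2438, 0.2438, 0.2438, 0.2438, 0.2438, 0.2438, 0.2438, 0.2438]}'

```text
clock: 6.55
eef_pos: [0.5166, 0.1129, 0.1776]
tool_rot: [[0.984, 0.154, 0.088], [0.177, -0.851, -0.494], [-0.001, 0.502, -0.865]]
contact_force: [-0.5, -0.6, 0.0]
opening: 0.0499
gripper_force: 0.0
```

Call:
shift_gripper --offsets '{"sx": [0, 0], "sy": [0, 0], "sz": [0, 0], "rx": [0, 0], "ry": [0, 0], "rz": [0, 0]}'

```text
clock: 6.8
eef_pos: [0.5179, 0.112, 0.1813]
tool_rot: [[0.984, 0.153, 0.09], [0.178, -0.852, -0.492], [0.001, 0.501, -0.866]]
contact_force: [0.4, 0.4, 0.8]
opening: 0.05
gripper_force: 0.0
```

```bash
python3 -c "
from h import *
show()
R=Rbar(-np.pi/6);z=R[:,2]
go(W(0,.01,.05)-z*.10,R);go(W(0,.01,.05)-z*.012,R)"
```

```text
6.8 base [-0.0746  0.0113  0.1813] F [0.4 0.4 0.8] open 0.05 0.0 q [-0.61  0.63  0.05  1.86  0.57  0.95 -2.37]
row [-0.0014 -0.0011  0.0511] [ 0.0007 -0.0015 -0.0001] n>= 0.8174021692046671 0.009036886601196644
row [-0.0015 -0.0011  0.1391] [ 0.0007 -0.0015 -0.0001] n>= 2.2251312781736643 0.009036886601196644
```

q7 is near its limit, so I'll try the rolled pose in the air first, as time is plentiful.

```bash
python3 -c "
from h import *
R=Rbar(np.pi/6);z=R[:,2];go(W(0,.01,.15)-z*.05,R)"
```

```text
row [-0.0013  0.0922  0.0395] [ 1.0479e+00 -1.5000e-03  7.0000e-04] n>= 1.605842126416978 5.573909571240699
```

Scaled: 0.0922 m is 0.1229, 0.046 m is 0.0613, 1.048 rad is 0.1668.

Call:
shift_gripper --offsets '{"sx": [0, -0.0017, -0.0017, -0.0017, -0.0017, -0.0017, -0.0017, -0.0017, -0.0017, -0.0017], "sy": [0.0613, 0.1229, 0.1229, 0.1229, 0.1229, 0.1229, 0.1229, 0.1229, 0.1229, 0.1229], "sz": [-0.04, 0.0527, 0.0527, 0.0527, 0.0527, 0.0527, 0.0527, 0.0527, 0.0527, 0.0527], "rx": [0.0318, 0.1668, 0.1668, 0.1668, 0.1668, 0.1668, 0.1668, 0.1668, 0.1668, 0.1668], "ry": [0, 0, 0, 0, 0, 0, 0, 0, 0, 0], "rz": [0, 0, 0, 0, 0, 0, 0, 0, 0, 0]}'

```text
clock: 8.05
eef_pos: [0.5342, 0.0162, 0.1937]
tool_rot: [[0.983, 0.159, -0.088], [0.181, -0.852, 0.492], [0.003, -0.499, -0.866]]
contact_force: [0.1, -0.5, 0.9]
opening: 0.0501
gripper_force: 0.0
```

```bash
python3 -c "
from h import *
show()
R=Rbar(np.pi/6);z=R[:,2];go(W(0,.01,.15)-z*.05,R)
R=Rbar(-np.pi/6);z=R[:,2];go(W(0,.01,.05)-z*.12,R)"
```

```text
8.05 base [0.0225 0.0104 0.1937] F [ 0.1 -0.5  0.9] open 0.0501 0.0 q [ 0.54  0.69 -0.51  1.77 -0.23  0.92 -1.12]
row [-0.0004  0.0024 -0.0009] [ 0.0008 -0.0009  0.0054] n>= 0.04075826535143584 0.029173685760975853
row [-0.0002 -0.0516  0.0757] [-1.0464 -0.0036  0.0044] n>= 1.4657086044853427 5.566115685604668
```

Both poses are reachable. I'll go back, measure the bar without the arm over it, and then approach.

Scaled: -0.08 m is -0.1067, 0.0757 m is 0.1009, -1.0464 rad is -0.1665.

Call:
shift_gripper --offsets '{"sx": [0, 0, 0, 0, 0, 0, 0, 0, 0], "sy": [-0.1067, -0.1067, -0.1067, -0.1067, -0.1067, -0.1067, -0.0688, -0.0688, -0.0688], "sz": [0, 0, 0, 0, 0, 0, 0.1009, 0.1009, 0.1009], "rx": [-0.0477, -0.1665, -0.1665, -0.1665, -0.1665, -0.1665, -0.1665, -0.1665, -0.1665], "ry": [0, -0.0006, -0.0006, -0.0006, -0.0006, -0.0006, -0.0006, -0.0006, -0.0006], "rz": [0, 0.0007, 0.0007, 0.0007, 0.0007, 0.0007, 0.0007, 0.0007, 0.0007]}'

```text
clock: 9.18
eef_pos: [0.5192, 0.0953, 0.153]
tool_rot: [[0.985, 0.152, 0.084], [0.174, -0.853, -0.493], [-0.003, 0.5, -0.866]]
contact_force: [0.2, 0.3, 0.8]
opening: 0.0498
gripper_force: 0.0
```

```bash
python3 -c "
from h import *
show()
R=Rbar(-np.pi/6);z=R[:,2]
go(W(0,.01,.05)-z*.012,R)
p,d=ctrl.snapshot('scene')
q,d=ctrl.snapshot('top')
a=cv2.resize(q[155:240,160:240],(480,510));b=cv2.resize(p[130:215,160:213],(318,510))
cv2.imwrite('pics/crop3.png',np.hstack([a,b])[:,:,::-1])"
```

```text
9.175 base [-0.058   0.0096  0.153 ] F [0.2 0.3 0.8] open 0.0498 0.0 q [-0.57  0.67  0.02  1.89  0.62  0.89 -2.41]
row [ 0.0008 -0.0013  0.1062] [-0.0003  0.0043 -0.0013] n>= 1.6991789618191517 0.024103175687954136
```

View pics/crop3.png

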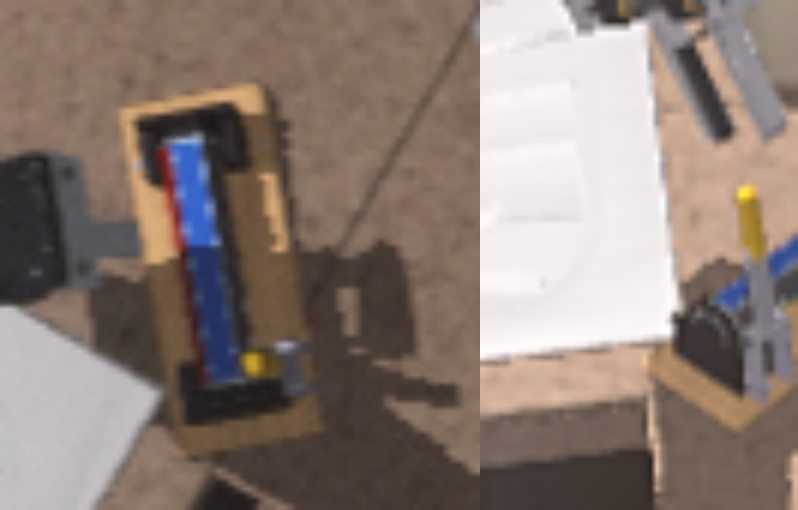

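The lever is upright, with its tip at crop (260,365). The blue flat runs from about (185,137) to (225,385) in the crop and is free of the lever. I'll check its centre and then grasp.

```bash
python3 -c "
from h import *
for q in((190.8,177.8),(197.5,219.2),(194.15,198.5)): print(base(ray('top',q,.066)).round(4))"
```

```text
[0.0024 0.0724 0.066 ]
[ 0.0008 -0.0774  0.066 ]
[ 0.0016 -0.003   0.066 ]
```

Call:
shift_gripper --offsets '{"sx": [0, 0, 0, 0, 0], "sy": [-0.0013, -0.0013, -0.0013, -0.0013, -0.0013], "sz": [0.0667, 0.1413, 0.1413, 0.1413, 0.1413], "rx": [0, 0, 0, 0, 0], "ry": [0, 0, 0, 0, 0], "rz": [0, 0, 0, 0, 0]}'

```text
clock: 9.9
eef_pos: [0.5301, 0.046, 0.0626]
tool_rot: [[0.985, 0.15, 0.089], [0.174, -0.855, -0.489], [0.003, 0.497, -0.868]]
contact_force: [-0.1, -0.1, 0.8]
opening: 0.0498
gripper_force: 0.0
```

```bash
python3 -c "
from h import *
show()
R=Rbar(-np.pi/6);z=R[:,2]
go(W(0,.01,.05)-z*.012,R)"
```

```text
9.9 base [-0.0076  0.0116  0.0626] F [-0.1 -0.1  0.8] open 0.0498 0.0 q [-0.53  0.81  0.1   1.96  0.74  0.66 -2.51]
row [-0.0016  0.0003  0.0027] [-0.0038 -0.001  -0.004 ] n>= 0.05011045608227393 0.02950214560685136
```

Call:
shift_gripper --offsets '{"sx": [0, 0, 0, 0, 0], "sy": [0, 0, 0, 0, 0], "sz": [0, 0, 0, 0, 0], "rx": [0, 0, 0, 0, 0], "ry": [0, 0, 0, 0, 0], "rz": [0, 0, 0, 0, 0]}' --jaw 0 --squeeze 25

```text
clock: 10.52
eef_pos: [0.5291, 0.0439, 0.0616]
tool_rot: [[0.985, 0.15, 0.086], [0.173, -0.853, -0.492], [-0.0, 0.5, -0.866]]
contact_force: [0.3, 0.6, 6.6]
opening: 0.032
gripper_force: 25.0
```

```bash
python3 -c "
from h import *
show();o=ctrl.get_obs();print(o['torque'],Ro.from_matrix(B.T@o['tool_rot']).as_matrix().round(3))"
```

```text
10.525 base [-0.0057  0.0103  0.0616] F [0.3 0.6 6.6] open 0.032 25.000667401473038 q [-0.53  0.81  0.1   1.96  0.74  0.66 -2.51]
[-0.20445332  0.03963518  0.02903761] [[ 0.004  0.866  0.5  ]
 [ 1.    -0.003 -0.002]
 [-0.     0.5   -0.866]]
```

The bar is gripped on two flats at exactly 32.0 mm. Lift it straight up by 60 mm.

Scaled: -0.052 m is -0.0693, 0.03 m is 0.04.

Call:
shift_gripper --offsets '{"sx": [0, 0, 0, 0, 0], "sy": [0.0067, 0.02, 0.04, 0.04, 0.04], "sz": [-0.0116, -0.0347, -0.0693, -0.0693, -0.0693], "rx": [0, 0, 0, 0, 0], "ry": [0, 0, 0, 0, 0], "rz": [0, 0, 0, 0, 0]}' --squeeze 30

```text
clock: 11.15
eef_pos: [0.5284, 0.0442, 0.1207]
tool_rot: [[0.985, 0.15, 0.085], [0.173, -0.854, -0.491], [-0.001, 0.498, -0.867]]
contact_force: [-0.7, -0.1, -2.7]
opening: 0.0319
gripper_force: 30.0
```

```bash
python3 -c "
from h import *
show();
R=Rbar(np.pi/6);go(W(.0077,.0103,.1216),R);go(W(.0077,.0103,.0736),R)"
```

```text
11.15 base [-0.0061  0.0097  0.1207] F [-0.7 -0.1 -2.7] open 0.0319 29.99892280146014 q [-0.5   0.71  0.06  1.95  0.69  0.77 -2.42]
row [0.0007 0.0124 0.0061] [ 1.0448  0.0012 -0.0045] n>= 0.22194584891618482 5.557746748442887
row [ 0.0007 -0.0115  0.0477] [ 1.0448  0.0012 -0.0045] n>= 0.7852486668881118 5.557746748442887
```

Scaled: 0.0124 m is 0.0165, 0.0061 m is 0.0081, 1.0448 rad is 0.1663.

Call:
shift_gripper --offsets '{"sx": [0.0009, 0.0009, 0.0009, 0.0009, 0.0009, 0.0009, 0.0009, 0.0009, 0.0009], "sy": [0.0032, 0.0165, 0.0165, 0.0165, 0.0165, 0.0165, 0.0165, 0.0165, 0.0165], "sz": [0.0016, 0.0081, 0.0081, 0.0081, 0.0081, 0.0081, 0.0081, 0.0081, 0.0081], "rx": [0.0286, 0.1663, 0.1663, 0.1663, 0.1663, 0.1663, 0.1663, 0.1663, 0.1663], "ry": [0, 0.0002, 0.0002, 0.0002, 0.0002, 0.0002, 0.0002, 0.0002, 0.0002], "rz": [0, -0.0007, -0.0007, -0.0007, -0.0007, -0.0007, -0.0007, -0.0007, -0.0007]}'

```text
clock: 12.28
eef_pos: [0.5313, 0.0331, 0.1224]
tool_rot: [[0.983, 0.158, -0.09], [0.182, -0.853, 0.49], [0.001, -0.498, -0.867]]
contact_force: [-0.2, 0.3, -1.3]
opening: 0.0316
gripper_force: 30.0
```

Call:
shift_gripper --offsets '{"sx": [0, 0], "sy": [0, 0], "sz": [0, 0], "rx": [0, 0], "ry": [0, 0], "rz": [0, 0]}'

```text
clock: 12.52
eef_pos: [0.5318, 0.0315, 0.122]
tool_rot: [[0.984, 0.156, -0.089], [0.179, -0.853, 0.49], [0.0, -0.498, -0.867]]
contact_force: [0.1, 0.8, -2.9]
opening: 0.0312
gripper_force: 30.0
```

```bash
python3 -c "
from h import *
show();
R=Rbar(np.pi/6);go(W(.0077,.0103,.1216),R);go(W(.0077,.0103,.0766),R);go(W(.0077,.0103,.0616),R)
p,d=ctrl.snapshot('scene')
q,d=ctrl.snapshot('top')
a=cv2.resize(q[155:240,160:240],(480,510));b=cv2.resize(p[130:215,160:213],(318,510))
cv2.imwrite('pics/crop4.png',np.hstack([a,b])[:,:,::-1])"
```

```text
12.525 base [0.007  0.0107 0.122 ] F [ 0.1  0.8 -2.9] open 0.0312 29.999224468774628 q [ 0.64  0.85 -0.73  1.83  0.02  0.75 -1.34]
row [-0.0004  0.0008  0.    ] [0.002  0.0007 0.0021] n>= 0.014704300040000713 0.01598696005689178
row [-0.0004  0.0233  0.0391] [0.002  0.0007 0.0021] n>= 0.7272585370637045 0.01598696005689178
row [-0.0004  0.0307  0.0521] [0.002  0.0007 0.0021] n>= 0.9672303590645632 0.01598696005689178
```

View pics/crop4.png

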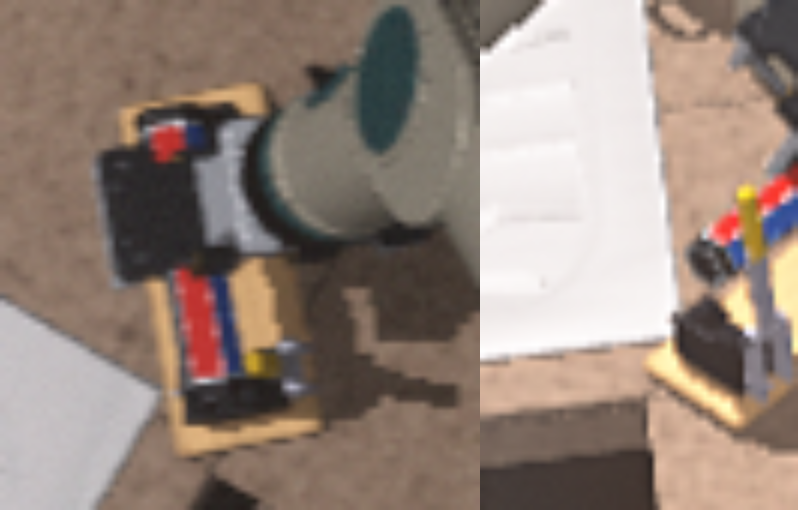

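Red is up at crop (200,320), and the bar lies over both cradles with blue on the right. Lower it.

Scaled: 0.0521 m is 0.0695, 0.0475 m is 0.0633, 0.002 rad is 0.0003.

Call:
shift_gripper --offsets '{"sx": [-0.0005, -0.0005, -0.0005, -0.0005, -0.0005, -0.0005, -0.0005], "sy": [0.0156, 0.0311, 0.0311, 0.0343, 0.0376, 0.0409, 0.0409], "sz": [0.026, 0.0521, 0.0521, 0.0573, 0.0633, 0.0695, 0.0695], "rx": [0, 0.0003, 0.0003, 0.0003, 0.0003, 0.0003, 0.0003], "ry": [0, 0, 0, 0, 0, 0, 0], "rz": [0, 0.0003, 0.0003, 0.0003, 0.0003, 0.0003, 0.0003]}'

```text
clock: 13.5
eef_pos: [0.5316, 0.0304, 0.0616]
tool_rot: [[0.984, 0.152, -0.089], [0.176, -0.852, 0.494], [-0.001, -0.502, -0.865]]
contact_force: [-0.1, 0.2, 0.7]
opening: 0.0319
gripper_force: 30.0
```

```bash
python3 -c "
from h import *
show();
R=Rbar(np.pi/6);go(W(.0077,.0103,.0616),R)"
```

```text
13.5 base [0.0081 0.0103 0.0616] F [-0.1  0.2  0.7] open 0.0319 30.000353231516783 q [ 0.62  0.94 -0.68  1.85  0.06  0.65 -1.33]
row [-0.     -0.0003  0.0002] [-0.0018 -0.     -0.0017] n>= 0.0057942147128436945 0.013166035780297144
```

Scaled: 0.0017 m is 0.0023, 0.001 m is 0.0013.

Call:
shift_gripper --offsets '{"sx": [0, 0], "sy": [0.0013, 0.0013], "sz": [0.0023, 0.0023], "rx": [0, 0], "ry": [0, 0], "rz": [0, 0]}'

```text
clock: 13.75
eef_pos: [0.5316, 0.0304, 0.0615]
tool_rot: [[0.984, 0.152, -0.089], [0.176, -0.851, 0.494], [-0.001, -0.502, -0.865]]
contact_force: [-3.5, -5.5, 16.9]
opening: 0.0316
gripper_force: 30.0
```

Call:
shift_gripper --offsets '{"sx": [0, 0, 0, 0, 0, 0, 0, 0], "sy": [0, 0, 0, 0, 0, 0, 0, 0], "sz": [0, 0, 0, -0.04, -0.1067, -0.1733, -0.2, -0.2], "rx": [0, 0, 0, 0, 0, 0, 0, 0], "ry": [0, 0, 0, 0, 0, 0, 0, 0], "rz": [0, 0, 0, 0, 0, 0, 0, 0]}' --jaw 0.05

```text
clock: 14.75
eef_pos: [0.5457, -0.0449, 0.1897]
tool_rot: [[0.985, 0.151, -0.086], [0.174, -0.853, 0.492], [0.001, -0.5, -0.866]]
contact_force: [0.3, 0.1, -0.9]
opening: 0.0502
gripper_force: 0.0
```

```bash
python3 -c "
from h import *
show()
p,d=ctrl.snapshot('scene')
q,d=ctrl.snapshot('top')
np.savez('top5.npz',p=q,d=d)
hsv=cv2.cvtColor(q,cv2.COLOR_RGB2HSV);H,S,V=[hsv[...,i] for i in range(3)]
m=((H<6)|(H>172))&(S>140)&(V>60);m[:165]=0;m[225:]=0;m[:,:180]=0;m[:,208:]=0
P=cloud('top',d,m);Q=np.array([base(x) for x in P]);print(len(Q))
for lo,hi in((-.08,-.03),(-.03,.03),(.03,.08)):
    k=Q[(Q[:,1]>lo)&(Q[:,1]<hi)]; print(len(k),k.mean(0).round(4) if len(k) else '')
go(W(.04,-.072,.26),Rlever())
a=cv2.resize(q[155:240,160:240],(480,510));b=cv2.resize(p[130:215,160:213],(318,510))
cv2.imwrite('pics/crop5.png',np.hstack([a,b])[:,:,::-1])"
```

```text
14.75 base [0.0846 0.0109 0.1897] F [ 0.3  0.1 -0.9] open 0.0502 0.0 q [ 0.75  0.79 -0.75  1.69  0.01  0.99 -1.28]
159
42 [ 0.0007 -0.0506  0.0657]
67 [0.0009 0.0011 0.0657]
50 [0.0007 0.05   0.0654]
row [-0.0817 -0.073  -0.0405] [-0.4137 -0.4103 -1.5327] n>= 1.8687797029730548 8.72180729991037
```

View pics/crop5.png

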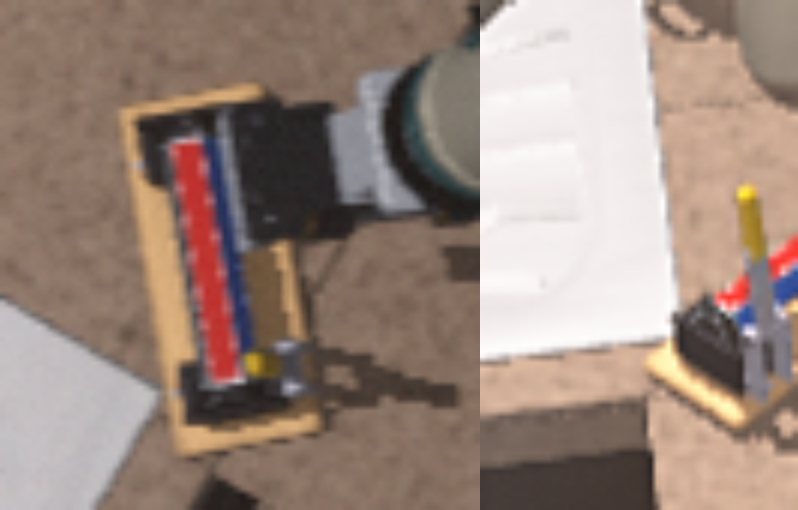

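The red flat is level at 65.5–65.7 mm and parallel to the base, so the bar is fully seated. Now back to the lever from above.

Scaled: -0.078 m is -0.104, -0.045 m is -0.06, -0.08 rad is -0.0127.

Call:
shift_gripper --offsets '{"sx": [0, 0, 0, 0, 0, 0, 0, 0, 0, -0.0667], "sy": [-0.0333, -0.06, -0.06, -0.06, -0.06, -0.06, -0.06, -0.06, -0.06, -0.0867], "sz": [-0.06, -0.104, -0.104, -0.104, -0.104, -0.104, -0.104, -0.104, -0.104, -0.08], "rx": [0, -0.0127, -0.0658, -0.0658, -0.0658, -0.0658, -0.0658, -0.0658, -0.0658, -0.0658], "ry": [0, -0.0127, -0.0653, -0.0653, -0.0653, -0.0653, -0.0653, -0.0653, -0.0653, -0.0653], "rz": [0, -0.0477, -0.2439, -0.2439, -0.2439, -0.2439, -0.2439, -0.2439, -0.2439, -0.2439]}'

```text
clock: 16.1
eef_pos: [0.4924, -0.0255, 0.2723]
tool_rot: [[-0.181, 0.984, 0.004], [0.984, 0.181, 0.003], [0.002, 0.004, -1.0]]
contact_force: [-0.3, 0.6, 0.6]
opening: 0.0499
gripper_force: 0.0
```

Call:
shift_gripper --offsets '{"sx": [0, 0], "sy": [0, 0], "sz": [0, 0], "rx": [0, 0], "ry": [0, 0], "rz": [0, 0]}'

```text
clock: 16.35
eef_pos: [0.491, -0.0267, 0.273]
tool_rot: [[-0.177, 0.984, 0.001], [0.984, 0.177, -0.0], [-0.0, 0.001, -1.0]]
contact_force: [-0.2, -0.2, 0.4]
opening: 0.0504
gripper_force: 0.0
```

```bash
python3 -c "
from h import *
show();go(W(.041,-.0715,.26),Rlever());go(W(.041,-.0715,.173),Rlever())"
```

```text
16.35 base [ 0.0571 -0.0397  0.273 ] F [-0.2 -0.2  0.4] open 0.0504 0.0 q [ 0.73  0.55 -1.11  1.87  0.56  1.07 -0.43]
row [ 0.0161 -0.0318  0.013 ] [ 0.0008  0.0004 -0.0002] n>= 0.6068932115962401 0.0046727962697789205
row [ 0.0161 -0.0319  0.1   ] [ 0.0008  0.0004 -0.0002] n>= 1.6988605129310494 0.0046727962697789205
```

Scaled: 0.1 m is 0.1333, 0.07 m is 0.0933.

Call:
shift_gripper --offsets '{"sx": [0.0215, 0.0215, 0.0215, 0.0215, 0.0215, 0.0215], "sy": [-0.0424, -0.0424, -0.0424, -0.0424, -0.0424, -0.0424], "sz": [0.0173, 0.0173, 0.0533, 0.0933, 0.1333, 0.1333], "rx": [0, 0, 0, 0, 0, 0], "ry": [0, 0, 0, 0, 0, 0], "rz": [0, 0, 0, 0, 0, 0]}'

```text
clock: 17.1
eef_pos: [0.4576, -0.0168, 0.1721]
tool_rot: [[-0.175, 0.984, -0.001], [0.984, 0.175, 0.001], [0.001, -0.001, -1.0]]
contact_force: [0.6, -0.2, -0.1]
opening: 0.05
gripper_force: 0.0
```

Call:
shift_gripper --offsets '{"sx": [0, 0, 0, 0, 0], "sy": [0, 0, 0, 0, 0], "sz": [0, 0, 0, 0, 0], "rx": [0, 0, 0, 0, 0], "ry": [0, 0, 0, 0, 0], "rz": [0, 0, 0, 0, 0]}' --jaw 0 --squeeze 12

```text
clock: 17.73
eef_pos: [0.4573, -0.0169, 0.1739]
tool_rot: [[-0.176, 0.984, 0.002], [0.984, 0.176, -0.001], [-0.001, 0.002, -1.0]]
contact_force: [-1.1, -0.1, 4.0]
opening: 0.0141
gripper_force: 12.0
```

```bash
python3 -c "
from h import *
show()"
```

```text
17.725 base [ 0.0414 -0.0712  0.1739] F [-1.1 -0.1  4. ] open 0.0141 12.001256346702576 q [ 0.64  0.62 -0.99  2.08  0.72  0.83 -0.62]
```

Scaled: 0.098 m is 0.1307, 0.0975 m is 0.13.

Call:
shift_gripper --offsets '{"sx": [0.0223, 0.0473, 0.0707, 0.0907, 0.108, 0.12, 0.128, 0.13, 0.13, 0.13], "sy": [0, 0, 0, 0, 0, 0, 0, 0, 0, 0], "sz": [0.0019, 0.0089, 0.0207, 0.0367, 0.0569, 0.0797, 0.1047, 0.1173, 0.1267, 0.1307], "rx": [0, 0, 0, 0, 0, 0, 0, 0, 0, 0], "ry": [0, 0, 0, 0, 0, 0, 0, 0, 0, 0], "rz": [0, 0, 0, 0, 0, 0, 0, 0, 0, 0]}'

```text
clock: 18.98
eef_pos: [0.4398, 0.0811, 0.0754]
tool_rot: [[-0.178, 0.984, 0.001], [0.984, 0.178, 0.003], [0.003, 0.002, -1.0]]
contact_force: [-2.2, 6.0, 2.1]
opening: 0.0138
gripper_force: 12.0
```

```bash
python3 -c "
from h import *
show()"
```

```text
18.975 base [-0.0581 -0.071   0.0754] F [-2.2  6.   2.1] open 0.0138 12.00014278292656 q [ 0.27  0.74 -0.77  2.19  0.98  0.61 -1.06]
```

The rows are not in the units I measure in: shifts go in shares of 0.75 m and turns go in shares of 2 pi rad. I convert before sending: 0.003 m is 0.004, 0.002 m is 0.0027.

Call:
shift_gripper --offsets '{"sx": [0, 0, 0], "sy": [0, 0, 0], "sz": [0.0027, 0.004, 0.004], "rx": [0, 0, 0], "ry": [0, 0, 0], "rz": [0, 0, 0]}'

```text
clock: 19.35
eef_pos: [0.4398, 0.081, 0.0726]
tool_rot: [[-0.177, 0.984, 0.002], [0.984, 0.177, 0.003], [0.003, 0.002, -1.0]]
contact_force: [-1.7, 5.3, 0.7]
opening: 0.0139
gripper_force: 12.0
```

```bash
python3 -c "
from h import *
show()"
```

```text
19.35 base [-0.058  -0.071   0.0726] F [-1.7  5.3  0.7] open 0.0139 11.999849528074265 q [ 0.27  0.75 -0.77  2.19  0.99  0.6  -1.06]
```

Call:
shift_gripper --offsets '{"sx": [0, 0, 0, 0, 0, 0], "sy": [0, 0, 0, 0, 0, 0], "sz": [0, 0, 0, -0.04, -0.1067, -0.1067], "rx": [0, 0, 0, 0, 0, 0], "ry": [0, 0, 0, 0, 0, 0], "rz": [0, 0, 0, 0, 0, 0]}' --jaw 0.05

```text
clock: 20.1
eef_pos: [0.4418, 0.0797, 0.1549]
tool_rot: [[-0.175, 0.984, 0.007], [0.984, 0.175, 0.0], [-0.001, 0.007, -1.0]]
contact_force: [0.7, -0.6, -0.4]
opening: 0.0501
gripper_force: 0.0
```

Call:
shift_gripper --offsets '{"sx": [0, 0.08, 0.16, 0.16], "sy": [0, 0, 0, 0], "sz": [0, -0.0667, -0.1333, -0.1333], "rx": [0, 0, 0, 0], "ry": [0, 0, 0, 0], "rz": [0, 0, 0, 0]}'

```text
clock: 20.6
eef_pos: [0.418, 0.2, 0.2532]
tool_rot: [[-0.179, 0.984, 0.002], [0.984, 0.179, 0.001], [0.0, 0.002, -1.0]]
contact_force: [0.2, 0.1, 0.2]
opening: 0.0501
gripper_force: 0.0
```

```bash
python3 -c "
from h import *
show()
p,d=ctrl.snapshot('scene');q,e=ctrl.snapshot('top')
for n,P,D in(('top',q,e),('scene',p,d)):
    hsv=cv2.cvtColor(P,cv2.COLOR_RGB2HSV);H,S,V=[hsv[...,i] for i in range(3)]
    m=(H>20)&(H<32)&(S>180)&(V>120);u,v=proj(n,W(-.05,-.072,.074)).astype(int);k=np.zeros(D.shape,bool);k[v-18:v+18,u-18:u+18]=1;m&=k
    c=np.array([base(x) for x in cloud(n,D,m)]);print(n,len(c))
    if len(c)>5: print(np.median(c,0).round(4),'slope z/x',np.polyfit(c[:,0],c[:,2],1).round(4))
a=cv2.resize(q[155:240,160:240],(480,510));b=cv2.resize(p[130:215,160:213],(318,510))
cv2.imwrite('pics/crop6.png',np.hstack([a,b])[:,:,::-1])"
```

```text
20.6 base [-0.179  -0.0715  0.2532] F [0.2 0.1 0.2] open 0.0501 0.0 q [ 0.23  0.51 -1.07  1.97  0.54  0.98 -0.92]
top 4
scene 19
[-0.048  -0.0712  0.0767] slope z/x [-0.0077  0.077 ]
```

View pics/crop6.png

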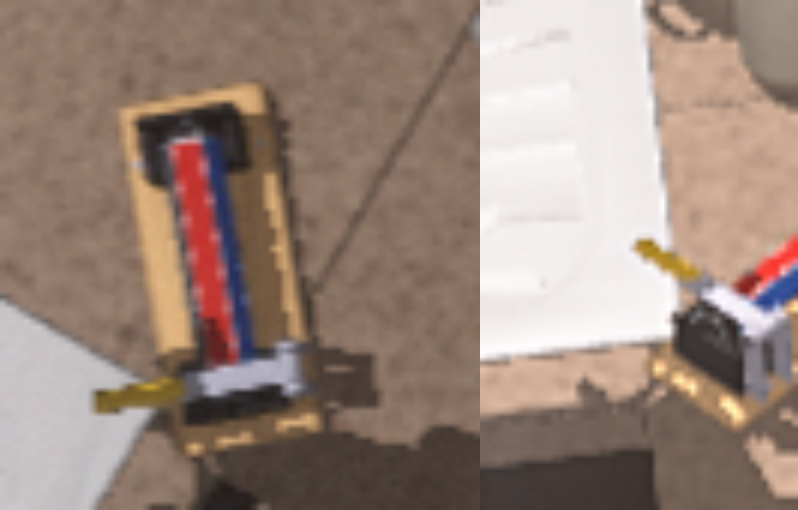

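The lever is shut, with slope about 0.01 rad and the handle top at 76.7 mm, and the red flat is up at crop (205,270). One light press with closed fingertips will confirm that it bears on the bar.

Scaled: 0.14 m is 0.1867, -0.114 m is -0.152.

Call:
shift_gripper --offsets '{"sx": [-0.0667, -0.1467, -0.152, -0.152, -0.152, -0.152], "sy": [0, 0, 0, 0, 0, 0], "sz": [0.0533, 0.1067, 0.1467, 0.1867, 0.1867, 0.1867], "rx": [0, 0, 0, 0, 0, 0], "ry": [0, 0, 0, 0, 0, 0], "rz": [0, 0, 0, 0, 0, 0]}' --jaw 0 --squeeze 12

```text
clock: 21.45
eef_pos: [0.4385, 0.0848, 0.1123]
tool_rot: [[-0.176, 0.984, 0.0], [0.984, 0.176, -0.001], [-0.001, 0.0, -1.0]]
contact_force: [-0.1, 0.9, 1.7]
opening: 0.0003
gripper_force: 0.0
```

Call:
shift_gripper --offsets '{"sx": [0, 0, 0, 0], "sy": [0, 0, 0, 0], "sz": [0.008, 0.012, 0.016, 0.016], "rx": [0, 0, 0, 0], "ry": [0, 0, 0, 0], "rz": [0, 0, 0, 0]}'

```text
clock: 21.95
eef_pos: [0.4392, 0.0853, 0.1006]
tool_rot: [[-0.177, 0.984, 0.002], [0.984, 0.177, -0.0], [-0.001, 0.002, -1.0]]
contact_force: [0.2, -0.5, 0.7]
opening: 0.0002
gripper_force: 0.4
```

```bash
python3 -c "
from h import *
show()"
```

```text
21.95 base [-0.0624 -0.0709  0.1006] F [ 0.2 -0.5  0.7] open 0.0002 0.39546666532260133 q [ 0.29  0.7  -0.82  2.17  0.9   0.65 -1.  ]
```

Scaled: 0.002 m is 0.0027, 0.001 m is 0.0013.

Call:
shift_gripper --offsets '{"sx": [0, 0, 0], "sy": [0, 0, 0], "sz": [0.0013, 0.0027, 0.0027], "rx": [0, 0, 0], "ry": [0, 0, 0], "rz": [0, 0, 0]}'

```text
clock: 22.32
eef_pos: [0.4392, 0.0855, 0.0998]
tool_rot: [[-0.177, 0.984, 0.003], [0.984, 0.177, -0.001], [-0.002, 0.003, -1.0]]
contact_force: [-3.0, -1.8, 18.1]
opening: 0.0003
gripper_force: 9.0
```

Call:
shift_gripper --offsets '{"sx": [0, 0, 0], "sy": [0, 0, 0], "sz": [0.0013, 0.0027, 0.0027], "rx": [0, 0, 0], "ry": [0, 0, 0], "rz": [0, 0, 0]}'

```text
clock: 22.7
eef_pos: [0.4392, 0.0855, 0.099]
tool_rot: [[-0.177, 0.984, 0.005], [0.984, 0.177, -0.002], [-0.003, 0.004, -1.0]]
contact_force: [-6.1, -2.9, 35.2]
opening: 0.0003
gripper_force: 17.9
```

The lever is firm at a tip height of 75 mm, so it is shut on the bar. Retract, check and hand in.

Scaled: -0.15 m is -0.2, -0.12 m is -0.16.

Call:
shift_gripper --offsets '{"sx": [0, 0, 0.08, 0.16, 0.16, 0.16], "sy": [0, 0, 0, 0, 0, 0], "sz": [-0.04, -0.1067, -0.16, -0.2, -0.2, -0.2], "rx": [0, 0, 0, 0, 0, 0], "ry": [0, 0, 0, 0, 0, 0], "rz": [0, 0, 0, 0, 0, 0]}'

```text
clock: 23.45
eef_pos: [0.4173, 0.2033, 0.2463]
tool_rot: [[-0.178, 0.984, 0.002], [0.984, 0.178, -0.001], [-0.002, 0.002, -1.0]]
contact_force: [0.3, -0.9, -0.8]
opening: 0.0005
gripper_force: 0.0
```

```bash
python3 -c "
from h import *
show()
q,d=ctrl.snapshot('top');p,e=ctrl.snapshot('scene')
hsv=cv2.cvtColor(q,cv2.COLOR_RGB2HSV);H,S,V=[hsv[...,i] for i in range(3)]
m=((H<6)|(H>172))&(S>140)&(V>60);m[:165]=0;m[225:]=0;m[:,:180]=0;m[:,208:]=0
Q=np.array([base(x) for x in cloud('top',d,m)])
for lo,hi in((-.08,-.03),(-.03,.03),(.03,.08)):
    k=Q[(Q[:,1]>lo)&(Q[:,1]<hi)]; print(len(k),k.mean(0).round(4))
hsv=cv2.cvtColor(p,cv2.COLOR_RGB2HSV);H,S,V=[hsv[...,i] for i in range(3)]
m=(H>20)&(H<32)&(S>180)&(V>120);u,v=proj('scene',W(-.05,-.072,.074)).astype(int);k=np.zeros(m.shape,bool);k[v-18:v+18,u-18:u+18]=1
c=np.array([base(x) for x in cloud('scene',e,m&k)]);print(len(c),np.median(c,0).round(4),np.polyfit(c[:,0],c[:,2],1).round(4))
"
```

```text
23.45 base [-0.1824 -0.0715  0.2463] F [ 0.3 -0.9 -0.8] open 0.0005 0.0 q [ 0.2   0.52 -1.05  1.98  0.55  0.96 -0.94]
33 [ 0.0015 -0.0473  0.0655]
69 [0.001  0.0007 0.0656]
49 [0.0009 0.0499 0.0657]
18 [-0.0501 -0.0711  0.0725] [0.0405 0.0753]
```

```bash
python3 -c "
from workcell import ctrl
print(ctrl.job_done())"
```

```text
the job is handed in; nothing more can be done
None
```

The job is handed in at about 23.5 s of the 72 s: the bar is seated with its red flat up and level at about 66 mm, the lever is shut firmly on it, and I avoided the surrounding things but did not measure them again at the end.

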